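# Unlock and slide open the bamboo caddy

## Task

Open the shut bamboo caddy: push the blue spring key in its lid down until it is below the lid, and while it is held down push the lid past it, the way the dark arrow on the lid points, until the lid is fully open. Only press and push: do not lift or drag the caddy out of its place, and leave the tumblers, creamer and dripper standing undisturbed. Finish with the hand clear.

Things in the scene. Friction and masses are not known exactly. Their poses are not given: they have to be found in the camera images.
- caddy: Bamboo box, loose on the counter, 120 (x) x 280 (y) x 94 mm high, 2.3 to 3.4 kg. Origin: centre of its underside; z up; its +y is the way the lid opens, shown by a dark arrow in the lid on the +y side of the key. It is hollow: under the lid nothing but the key stands above 58 mm, up to the +y end wall (inner face at y = 132 mm, top at 78 mm), so a fingertip may reach some mm below the lid.
- lid (a joint): Travel of the sliding lid along the caddy's +y, m: 0 shut, 0.095 fully open against its stop. It stays where it is left; sliding takes about 2 to 4 N. It cannot lift off. While the key is up in its window it is locked: only about 3 mm of play.
- window (a point): Centre of the rectangular window cut through the lid, at the level of the lid's upper face (90 mm above the counter); it travels with the lid. The window is 44 mm (caddy x) by 52 mm (caddy y); the lid is a plate 8 mm thick, 101 mm wide, underside at 82 mm. A fingertip in the window can push on its +y edge to slide the lid. Fixed lips 4 mm high and 13 mm wide run along both long sides of the caddy.
- key (a joint): How far the blue spring key is pressed down, m: 0 up, 0.018 bottomed. Force rises from 3 N to 7.5 N at the bottom and it springs back when let go. At 0.012 its top is level with the lid's underside and the lid can begin to pass over it; the key itself does not slide with the lid. Once the lid's plate behind the window covers the key, the plate keeps it down.
- key_top (a point): Centre of the key's flat top, a blue block 38 mm (caddy x) by 46 mm (caddy y) that fills the window with 3 mm of room all round; at rest its top is 94 mm above the counter, 4 mm proud of the lid. It moves only up and down, at the middle of the caddy.
- tumbler1: Loose glass tumbler, 72 mm across the rim, 95 mm high; origin at the centre of its underside. Bystander.
- tumbler2: A second such glass tumbler. Bystander.
- creamer: Loose white porcelain creamer with a handle, 72 mm across, 80 mm high; origin at the centre of its underside. Bystander.
- dripper: Loose pale blue ceramic coffee dripper, a cone 104 mm across the rim with a handle reaching 71 mm from its axis, 84 mm high; origin at the centre of its underside. Bystander.

How it is judged:
By the outcome, as a careful person would: the job done as asked, in the order asked, and still so for the second after the job is handed in, with the robot touching nothing.
It also fails if it takes over 32 s, if anything falls off the work surface, if the arm or the gripper's body presses on something with over 40 N, if the wrist force passes 120 N, or if a joint passes its speed limit or range.

## Robot

A 6-joint arm with a two-finger parallel gripper is mounted at the origin on the work surface. World frame = base frame: x ahead of the robot, y to its left, z up, the work surface at z = 0. Lengths are in mm, angles in degrees, forces in N, time in s.
With the tool pointing down it reaches from about 325 to 925 mm from the base axis. Payload 3.1 kg.
Tool frame: the origin (TCP) lies at the very end of the fingers, on their centre line; the grasp point (between the pads) lies grasp_offset behind it (grasp_offset is the distance from the TCP to the grasp point, in mm); z points along the fingers, x is the direction in which the jaws open and shut, and the axes are right-handed (so a half turn about z gives the same grasp; the last joint's range is limited). The gripper opens to 85 mm and grips with 20 to 120 N. Pads are 22 mm wide; open, the fingers measure 114 mm over their backs; the gripper's body (76 mm by 85 mm) begins 54 mm behind the grasp point. The pads swing forward as they close: fully open they stand 13 mm farther back than shut.
Start: joints at [-75.871, 12.427, 92.441, -0, 75.132, -6.429], TCP at [219.491, -585.203, 231.3] pointing down, gripper open.
Joint ranges: [-157.48, 157.48], [-44.54, 120.13], [17.64, 146.25], [-64.5, 244.5], [7.68, 150.69], [-147.95, 147.95]. Speed limits (degrees/s): [159.86, 159.86, 180, 180, 180, 180].

## Interface

Orientations are given as [roll, pitch, yaw] about the fixed x, y, z axes, in that order (R = Rz(yaw) Ry(pitch) Rx(roll)).
In Python, from station import * gives the robot as it stands. Calls block until the motion is done:
- goto(position, orientation): joint-space move of the TCP to a pose.
- move_l(position, attitude=None, speed=150): straight line of the TCP; attitude=None keeps the orientation; speed is the mean speed in mm/s.
- move_j(angles): joint-space move.
- grip(opening, squeeze=None): finger opening in mm; squeeze is the grip in N (None keeps the last); returns when the fingers have stopped.
- wait(seconds).
- solve_ik(position, orientation): joint angles nearest the present ones, or None.
- get_obs(): the state.
- get_image(name): name is "scene" or "side" or "wrist"; returns the picture (420x560x3 uint8, red, green, blue); there is no depth.
- get_calibration(name): a dict with "fx", "fy", "cx", "cy" (pixels), "R" (3x3) and "t" (3): a world point X has camera coordinates R X + t; the wrist camera has in their place "mount" (4x4, takes a point from camera to tool coordinates, whose origin is the TCP and whose axes are the tool frame's). Camera axes: x right, y down, z forward; pixel columns grow to the right and rows downward; lengths in mm; the calibration is good to about 2 mm. A picture is of the moment at which its call begins: read the wrist's pose just before it. get_calibration takes no time and is no camera call.
A pose or a line that the arm cannot do raises Unreachable and nothing moves.
- sign_off(): hands the job in, once; it reports no verdict.
Trained networks look in the newest picture that a camera, given by its name, has taken for a name from the list of things; names that differ only in an ending like _2 or _b are one class to them, and where a whole thing is asked for, a point or a joint stands for the part that bears it (a point fixed in the world has none). Each returns a list of dicts, best first, with "score" (0 to 1); they miss things now and then, are a little off and sometimes report something else, mostly with a low value. They report only what shows in the picture. A call takes as long as a camera call.
- spot_in(name, camera): "extent" ([centre column, centre row, width, height] in pixels, round what is visible of it).
- regions_of(name, camera): "region" (420x560 bool, what is visible of it) and "extent" ([centre column, centre row, width, height] in pixels, round what is visible of it).
The state is a dict: "t": time; "joint_pos": joint angles; "qvel": joint speeds; "effort": joint torques, N m; "tcp_pos": TCP position; "ee_rot": TCP orientation; "wrist_force": force on the tool from outside, world axes, zero at the start; "moment": the same for the moment, N m; "grip_width": finger opening in mm.
Only numpy, scipy, OpenCV 4.12 (cv2) and the standard library are available. Lean on these libraries where they do the work, as an engineer would, in place of code of your own. Each camera call takes 0.05 s, during which the arm holds its last target.

## Working session

There is one attempt and no reset: what is moved stays moved. The work goes in short steps, each a Python script; the robot and the scene stay as the last script left them, time stands still between calls to the robot, and variables do not carry over. Pictures are saved under pics/ and viewed, and the job is handed in when it is done.

```bash
mkdir -p pics; python3 - <<'E'
from station import *
import cv2
o=get_obs();print(o)
for n in("scene","side","wrist"):
    im=get_image(n);cv2.imwrite(f"pics/{n}0.png",im[:,:,::-1])
    c=get_calibration(n);print(n,c)
    for k in ("caddy","key_top","window"):
        try:print(k,[(round(d["score"],2),[round(v) for v in d["extent"]]) for d in spot_in(k,n)][:3])
        except Exception as e:print(k,e)
E
```

```text
{'t': 0.0, 'joint_pos': array([-7.58700235e+01,  1.24754318e+01,  9.25297697e+01, -3.84907106e-04,
        7.51310565e+01, -6.42974871e+00]), 'qvel': array([ 0.01914826, -0.05762502,  0.05622305,  0.05037134,  0.11494775,
       -0.04297477]), 'effort': array([ 8.88876057e-04, -3.96840692e+01, -3.03855550e+01, -3.34283087e-06,
        9.73137561e-03, -3.98787179e-06]), 'tcp_pos': array([ 219.29570627, -584.3903038 ,  229.97084858]), 'ee_rot': array([-1.79985111e+02,  1.35442566e-01, -6.94401580e+01]), 'wrist_force': array([ 0.36253295,  0.81545558, -0.33626893]), 'moment': array([-0.02040392, -0.06650687,  0.01925418]), 'grip_width': 85.597698492848}
scene {'fx': 408.70961943085996, 'fy': 408.70961943085996, 'cx': 274.13952278198485, 'cy': 215.43340965291597, 'R': array([[-0.81464542,  0.57994755, -0.00369853],
       [ 0.46073697,  0.64329217, -0.61147087],
       [-0.3522418 , -0.49983599, -0.7912583 ]]), 't': array([ 537.68869216, -150.10804829,  937.50502471])}
caddy [(0.59, [330, 274, 148, 184])]
key_top [(0.58, [325, 256, 36, 34])]
window [(0.84, [336, 266, 137, 158])]
side {'f
[... 247 characters left out ...]
02, -6.38150867e-01, -7.66611368e-01]]), 't': array([549.37339256, 162.25579994, 747.95956212])}
caddy [(0.97, [261, 278, 138, 194])]
key_top [(0.87, [268, 255, 33, 33])]
window [(0.88, [260, 270, 114, 167])]
wrist {'fx': 327.10061278267756, 'fy': 327.10061278267756, 'cx': 274.89448349143237, 'cy': 211.10980812620144, 'mount': array([[ 9.99999110e-01,  1.24036094e-03,  4.90811951e-04,
         8.41224312e-01],
       [-1.32895471e-03,  9.58149678e-01,  2.86264612e-01,
        -7.46471651e+01],
       [-1.15199868e-04, -2.86265010e-01,  9.58150474e-01,
        -1.42912275e+02],
       [ 0.00000000e+00,  0.00000000e+00,  0.00000000e+00,
         1.00000000e+00]])}
caddy []
key_top []
window []
```

View pics/scene0.png

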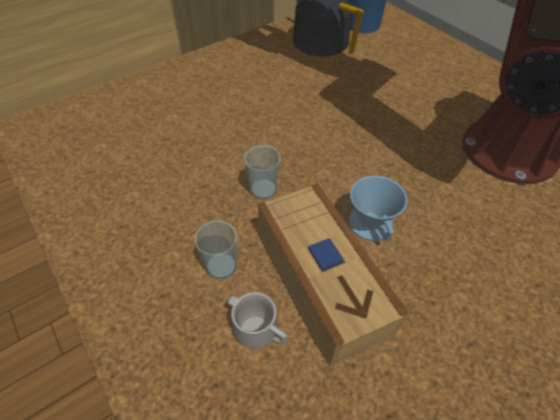

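View pics/side0.png

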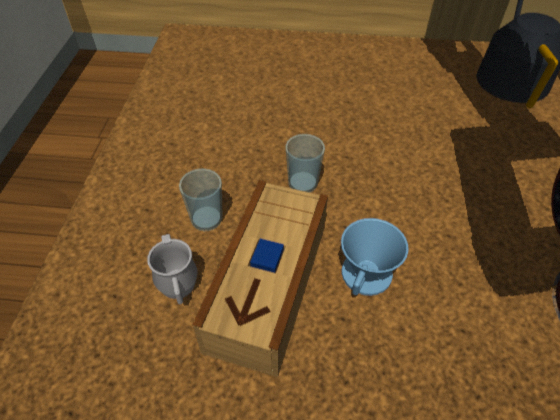

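The scene view shows the shut caddy with the blue key at about (326,254), and the arrow points to the lower right. The side view has the key at (267,255) with the arrow pointing down. I'll fit the pose from the mask silhouettes.

```bash
cat > h.py <<'E'
from station import *
import numpy as np, cv2
from scipy.optimize import minimize
def proj(c,P):
    q=(c["R"]@np.atleast_2d(P).T).T+c["t"]
    return np.c_[c["fx"]*q[:,0]/q[:,2]+c["cx"],c["fy"]*q[:,1]/q[:,2]+c["cy"]]
def ray(c,uv,z):
    d=c["R"].T@np.array([(uv[0]-c["cx"])/c["fx"],(uv[1]-c["cy"])/c["fy"],1]);o=-c["R"].T@c["t"]
    return o+d*(z-o[2])/d[2]
def cen(m): return np.array(np.nonzero(m)[::-1]).mean(1)
E
python3 - <<'E'
from h import *
C={};M={};ks=[]
for n in("scene","side"):
    get_image(n);C[n]=get_calibration(n)
    for k in("caddy","key_top","tumbler1","creamer","dripper"):
        r=regions_of(k,n)
        for d in r[:2]:
            m=d["region"];M.setdefault((n,k),m)
            z={"key_top":94,"caddy":94}.get(k,40)
            print(n,k,round(d["score"],2),m.sum(),cen(m).round(1),ray(C[n],cen(m),z).round(1))
B=np.array([[x,y,z] for x in(-60,60) for y in(-140,140) for z in(0,94)],float)
def hull(c,p,B):
    a=np.radians(p[2]);R=np.array([[np.cos(a),-np.sin(a),0],[np.sin(a),np.cos(a),0],[0,0,1]])
    return cv2.convexHull(proj(c,B@R.T+[p[0],p[1],0]).astype(np.float32))
def cost(p,names=("scene","side")):
    s=0
    for n in names:
        if (n,"caddy") not in M: continue
        im=np.zeros((420*4,560*4),np.uint8);h=hull(C[n],p,B)
        cv2.fillConvexPoly(im,((h+.5)*4).astype(np.int32),1)
        im=cv2.resize(im.astype(np.float32),(560,420),interpolation=cv2.INTER_AREA)
        s+=np.abs(im-M[n,"caddy"]).sum()
    return s
k=np.mean([ray(C[n],cen(M[n,"key_top"]),94) for n in C],0)
# yaw start: arrow pixels
d=np.mean([ray(C[n],u,90)-ray(C[n],v,90) for n,u,v in(("scene",(368,318),(326,254)),("side",(241,322),(267,255)))],0)
y0=np.degrees(np.arctan2(d[1],d[0]))-90;print(k,"yaw0",y0)
for nm in(("scene",),("side",),("scene","side")):
    r=minimize(cost,[k[0],k[1],y0],args=(nm,),method="Nelder-Mead",options=dict(initial_simplex=[[k[0],k[1],y0],[k[0]+10,k[1],y0],[k[0],k[1]+10,y0],[k[0],k[1],y0+5]]))
    print(nm,r.x.round(2),r.fun)
p=r.x
for n in C:
    im=get_image(n)[:,:,::-1].copy()
    cv2.polylines(im,[hull(C[n],p,B).astype(np.int32)],True,(0,0,255),1)
    K=np.array([[x,y,94] for x in(-19,19) for y in(-23,23)],float)
    cv2.polylines(im,[hull(C[n],p,K).astype(np.int32)],True,(0,255,255),1)
    cv2.imwrite(f"pics/{n}1.png",cv2.resize(im[120:400,160:440],(600,600),interpolation=cv2.INTER_CUBIC))
E
```

```text
scene caddy 0.96 14665 [329.  274.1] [586.5  44.2  94. ]
scene caddy 0.61 760 [325.4 254.3] [567.8  13.2  94. ]
scene key_top 0.77 744 [325.5 254.7] [568.2  13.7  94. ]
scene key_top 0.4 1576 [263.1 170.5] [ 543.8 -198.4   94. ]
scene tumbler1 0.56 2078 [218.1 248.4] [ 689.3 -131.    40. ]
scene creamer 0.91 2272 [255.4 320.6] [710.7  20.5  40. ]
scene creamer 0.65 678 [325.7 254.4] [541.5  -9.7  40. ]
scene dripper 0.92 2893 [375.9 206.9] [394.1 -36.4  40. ]
side caddy 0.84 16117 [262.1 279.4] [567.2  55.3  94. ]
side tumbler1 0.69 2178 [202.3 198.3] [ 701.3 -134.3   40. ]
side tumbler1 0.65 1810 [303.7 161.5] [ 527.6 -248.5   40. ]
side creamer 0.6 2336 [172.6 268.3] [717.2  17.3  40. ]
side dripper 0.64 4031 [371.5 255.5] [401.9 -42.2  40. ]Traceback (most recent call last):
  File "<stdin>", line 24, in <module>
KeyError: ('side', 'key_top')
```

```bash
cat > fit.py <<'E'
from h import *
C={};M={}
for n in("scene","side"):
    get_image(n);C[n]=get_calibration(n)
    M[n,"caddy"]=regions_of("caddy",n)[0]["region"]
print("side key",ray(C["side"],(267,255),94).round(1))
B=np.array([[x,y,z] for x in(-60,60) for y in(-140,140) for z in(0,94)],float)
def hull(c,p,B):
    a=np.radians(p[2]);R=np.array([[np.cos(a),-np.sin(a),0],[np.sin(a),np.cos(a),0],[0,0,1]])
    return cv2.convexHull(proj(c,B@R.T+[p[0],p[1],0]).astype(np.float32))
def cost(p,names):
    s=0
    for n in names:
        im=np.zeros((420*4,560*4),np.uint8)
        cv2.fillConvexPoly(im,((hull(C[n],p,B)+.5)*4).astype(np.int32),1)
        im=cv2.resize(im.astype(np.float32),(560,420),interpolation=cv2.INTER_AREA)
        s+=np.abs(im-M[n,"caddy"]).sum()
    return s
k=ray(C["scene"],(325.5,254.7),94)
d=np.mean([ray(C[n],u,90)-ray(C[n],v,90) for n,u,v in(("scene",(368,318),(326,254)),("side",(241,322),(267,255)))],0)
y0=np.degrees(np.arctan2(d[1],d[0]))-90;print("yaw0",y0)
for nm in(("scene",),("side",),("scene","side")):
    r=minimize(cost,[k[0],k[1],y0],args=(nm,),method="Nelder-Mead",options=dict(initial_simplex=[[k[0],k[1],y0],[k[0]+10,k[1],y0],[k[0],k[1]+10,y0],[k[0],k[1],y0+5]]))
    print(nm,r.x.round(2),r.fun)
p=r.x
for n in C:
    im=cv2.resize(get_image(n)[120:400,160:440,::-1],(600,600),interpolation=cv2.INTER_CUBIC)
    f=600/280
    K=np.array([[x,y,94] for x in(-19,19) for y in(-23,23)],float)
    for b,col in((B,(0,0,255)),(K,(0,255,255))):
        cv2.polylines(im,[((hull(C[n],p,b)-[160,120]+.5)*f).astype(np.int32)],True,col,1)
    cv2.imwrite(f"pics/{n}1.png",im)
E
python3 fit.py
```

```text
side key [565.4  12.5  94. ]
yaw0 -10.299680022371362
('scene',) [565.51  10.9  -11.04] 213.0
('side',) [566.07   9.69 -10.99] 271.5625
('scene', 'side') [565.93  10.74 -11.19] 566.1875
```

View pics/scene1.png

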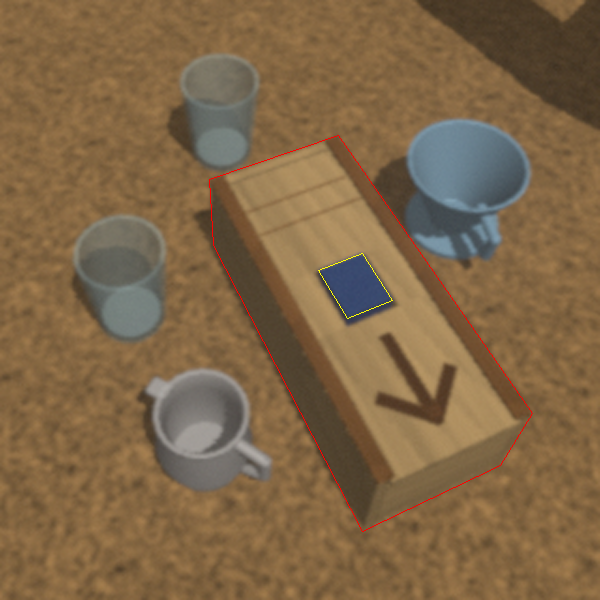

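View pics/side1.png

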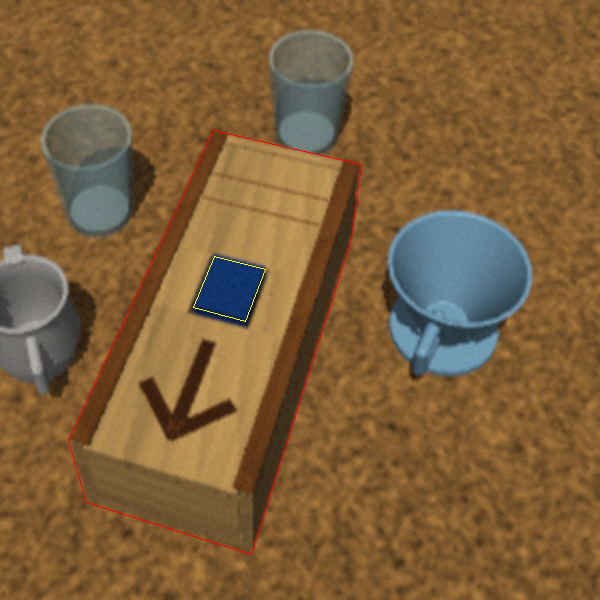

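Both cameras agree on a centre of about (566, 11.5) and a yaw of about -11.1°. Next I'll close the gripper, move above the key and feel for it.

```bash
cat >> h.py <<'E'
YAW=-11.1;K0=np.array([566.,11.3])
a_=np.radians(YAW);UY=np.array([-np.sin(a_),np.cos(a_)]);UX=np.array([np.cos(a_),np.sin(a_)])
def P(y,z,x=0): return [*(K0+UX*x+UY*y),z]
def st(tag=""):
    o=get_obs();d=o["tcp_pos"][:2]-K0;f=o["wrist_force"]
    print(tag,"t%.2f x%.1f y%.1f z%.1f | fx%.1f fy%.1f fz%.1f"%(o["t"],d@UX,d@UY,o["tcp_pos"][2],f[:2]@UX,f[:2]@UY,f[2]),"g%.0f"%o["grip_width"]);return o
E
python3 - <<'E'
from h import *
for y in(YAW,YAW+180):print(y,solve_ik(P(0,150),[180,0,y]))
grip(0);st()
c=min([YAW,YAW+180],key=lambda y:abs((lambda q:9e9 if q is None else q[5])(solve_ik(P(0,180),[180,0,y]))))
print(c)
goto(P(0,180),[180,0,c]);st()
move_l(P(0,110),speed=150);wait(.2);st()
cv2.imwrite("pics/w2.png",get_image("wrist")[:,:,::-1]);cv2.imwrite("pics/s2.png",get_image("side")[:,:,::-1])
E
```

```text
-11.1 [-5.95907828e+00  1.01192713e+01  1.04402581e+02 -2.54444375e-14
  6.54781479e+01  5.14092172e+00]
168.9 None
 t2.27 x-225.2 y-652.0 z231.3 | fx0.1 fy-0.4 fz-0.4 g-0
-11.1
 t4.72 x0.4 y-0.9 z180.1 | fx-0.5 fy-0.1 fz0.4 g-0
 t5.54 x1.3 y0.1 z111.6 | fx0.0 fy0.0 fz0.8 g-0
```

View pics/w2.png

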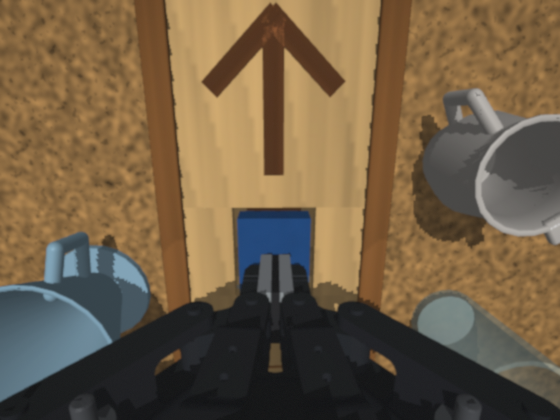

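View pics/s2.png

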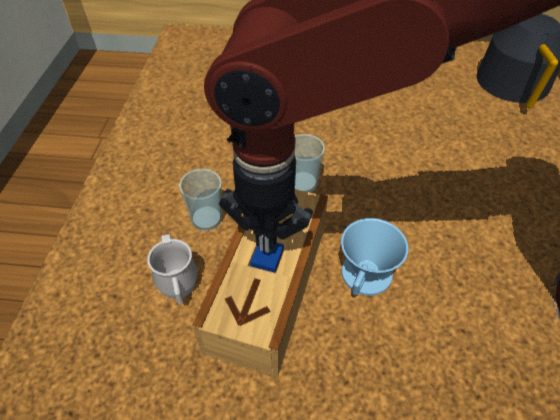

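The wrist view shows the fingers centred on the key at about (275,265), square to the lid, with the arrow pointing up the image (+y). I'll press in small steps, watching the force.

```bash
python3 - <<'E'
from h import *
move_l(P(0,97),speed=100);wait(.1);st()
for z in(92,88,84,81,79):
    move_l(P(0,z),speed=40);wait(.1);o=st(z)
    if abs(o["wrist_force"][2])>12: print("stop");break
cv2.imwrite("pics/w3.png",get_image("wrist")[:,:,::-1])
E
```

```text
t6.03 x-0.1 y0.0 z96.9 | fx0.8 fy-0.6 fz-0.5 g0
92 t6.40 x1.0 y0.1 z92.9 | fx1.6 fy0.4 fz2.8 g-0
88 t6.75 x0.7 y0.1 z88.4 | fx1.9 fy0.1 fz4.2 g-0
84 t7.10 x0.5 y0.0 z84.5 | fx2.7 fy0.5 fz5.2 g-0
81 t7.45 x0.5 y0.0 z81.6 | fx2.7 fy0.1 fz5.5 g0
79 t7.80 x0.5 y0.0 z79.6 | fx2.3 fy0.2 fz6.3 g0
```

View pics/w3.png

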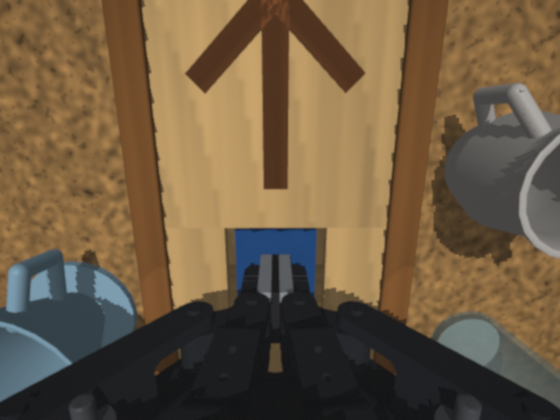

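The key is down about 14 mm and the force matches the spring. I'll go slightly deeper, then push +y.

```bash
python3 - <<'E'
from h import *
move_l(P(0,77.5),speed=40);wait(.1);st()
for y in(10,16,22,30,40,55,70,85,95,101):
    move_l(P(y,77.5),speed=50);o=st(y)
    f=o["wrist_force"]
    if abs(f[:2]@UY)>11 or abs(f[2])>15: print("stop");break
cv2.imwrite("pics/w4.png",get_image("wrist")[:,:,::-1]);cv2.imwrite("pics/s4.png",get_image("side")[:,:,::-1])
E
```

```text
t8.20 x0.5 y0.0 z78.3 | fx1.9 fy-0.2 fz6.2 g-1
10 t8.55 x-0.3 y9.2 z77.8 | fx0.6 fy-2.7 fz6.6 g0
16 t8.82 x-0.5 y15.0 z77.7 | fx0.1 fy-2.5 fz6.8 g-0
22 t9.08 x-0.5 y20.5 z77.7 | fx1.1 fy-3.7 fz7.8 g0
30 t9.39 x-0.5 y28.4 z77.7 | fx0.4 fy-3.0 fz6.5 g-0
40 t9.74 x-1.1 y39.3 z76.6 | fx1.4 fy-3.9 fz3.1 g-0
55 t10.19 x-1.1 y55.0 z76.7 | fx0.4 fy-2.5 fz0.3 g1
70 t10.64 x-1.1 y70.2 z76.7 | fx-0.9 fy-1.5 fz-0.9 g0
85 t11.09 x-0.5 y85.1 z77.1 | fx-2.1 fy-3.0 fz-1.0 g0
95 t11.44 x-0.0 y95.1 z77.4 | fx-0.5 fy-3.6 fz-1.3 g-0
101 t11.71 x0.0 y101.1 z77.5 | fx-1.6 fy-2.5 fz-1.0 g0
```

View pics/w4.png

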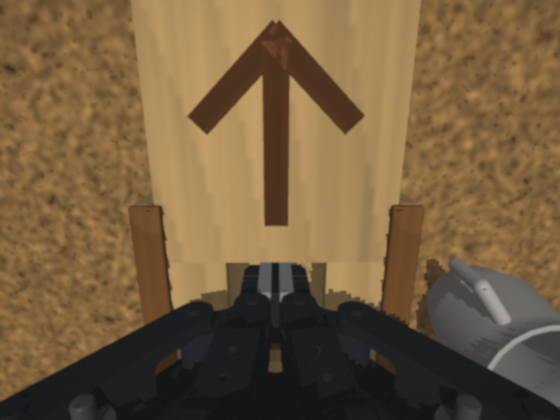

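View pics/s4.png

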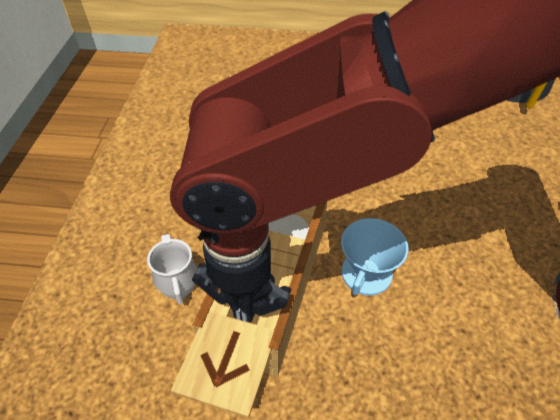

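The lid is sliding out at about 3 N and the key is covered. I'll keep going gently to the stop.

```bash
python3 - <<'E'
from h import *
y=101
while y<122:
    y+=1.5;move_l(P(y,77.5),speed=30);wait(.05);o=st(y)
    if abs(o["wrist_force"][:2]@UY)>7: print("stop");break
cv2.imwrite("pics/w5.png",get_image("wrist")[:,:,::-1])
E
```

```text
102.5 t12.11 x0.1 y102.2 z77.6 | fx-0.3 fy-4.7 fz-1.1 g-0
104.0 t12.41 x0.1 y103.9 z77.6 | fx-0.3 fy-3.7 fz-1.4 g-0
105.5 t12.71 x0.1 y105.5 z77.6 | fx0.3 fy-4.3 fz-0.9 g0
107.0 t13.01 x0.1 y107.1 z77.6 | fx-1.1 fy-3.7 fz-0.7 g-0
108.5 t13.31 x0.1 y108.5 z77.6 | fx-0.7 fy-5.0 fz-0.5 g0
110.0 t13.61 x0.1 y108.6 z77.6 | fx0.2 fy-7.6 fz0.3 g0
stop
```

View pics/w5.png

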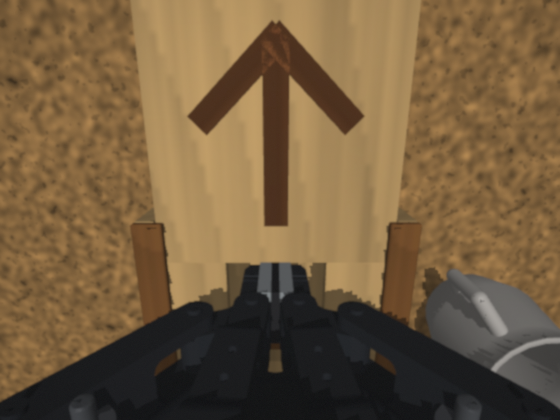

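It stalled at 108.6 mm with the force rising to 7.6 N, close to the 110 mm expected for the stop. One slightly firmer push will confirm it, then I'll withdraw.

```bash
python3 - <<'E'
from h import *
move_l(P(110.8,77.5),speed=20);wait(.15);st("firm")
move_l(P(104,77.5),speed=60);st("back")
move_l(P(104,200),speed=150);st("up")
goto([219.5,-585.2,260],[180,0,-69.4]);st("away")
for n in("scene","side"):
    cv2.imwrite(f"pics/{n}6.png",get_image(n)[:,:,::-1])
    c=get_calibration(n)
    for k in("tumbler1","creamer","dripper"):
        for d in regions_of(k,n)[:2]:
            m=d["region"];print(n,k,round(d["score"],2),m.sum(),cen(m).round(1))
E
```

```text
firm t14.06 x0.1 y108.6 z77.6 | fx-0.7 fy-10.2 fz0.7 g0
back t14.32 x0.7 y105.0 z78.1 | fx-0.3 fy0.4 fz0.3 g-0
up t15.29 x-0.9 y103.9 z198.8 | fx-1.1 fy0.3 fz-0.6 g0
away t18.07 x-224.4 y-651.4 z259.9 | fx-0.1 fy0.2 fz-0.9 g0
scene tumbler1 0.73 1612 [262.8 171. ]
scene creamer 0.59 2405 [255.4 320.5]
scene dripper 0.95 2897 [375.9 207. ]
side tumbler1 0.98 1824 [304.2 161.6]
side tumbler1 0.67 2128 [202.4 198.1]
side creamer 0.89 2350 [172.4 268.2]
side creamer 0.23 20295 [252.1 302.2]
side dripper 0.71 3996 [371.6 255.3]
```

View pics/scene6.png

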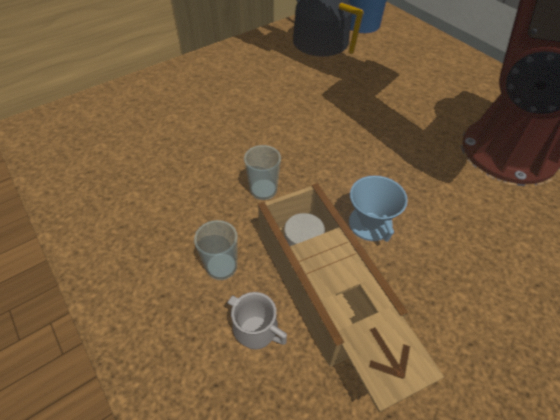

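View pics/side6.png

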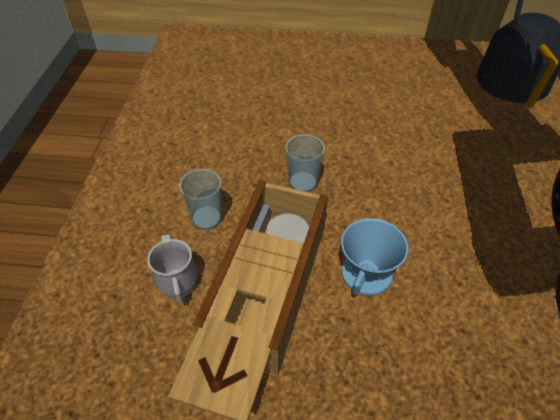

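The lid stands open with the window empty at about (357,303) in the scene view. The caddy and the bystanders have not moved. Now I'll measure the travel from the lid features.

```bash
python3 - <<'E'
from h import *
for n in("scene","side"):
    c=get_calibration(n)
    a=cv2.imread(f"pics/{n}0.png");b=cv2.imread(f"pics/{n}6.png")
    # rectify lid plane, 2px/mm, y from -150..250, x -50..50 
    pts=np.array([[-50,-150],[50,-150],[50,250],[-50,250]],float)
    w=np.array([[*(K0+UX*x+UY*y),90] for x,y in pts])
    H=cv2.getPerspectiveTransform(proj(c,w).astype(np.float32),((pts-[-50,-150])*2).astype(np.float32))
    A,B=[cv2.cvtColor(cv2.warpPerspective(i,H,(200,800)),cv2.COLOR_BGR2GRAY) for i in(a,b)]
    T=A[2*182:2*262,30:170]  # arrow, y 32..112
    r=cv2.matchTemplate(B,T,cv2.TM_CCOEFF_NORMED);_,s,_,l=cv2.minMaxLoc(r)
    print(n,"lid travel",l[1]/2-182,"dx",(l[0]-30)/2,"score",s)
    # far end wall/lip region shift check
E
```

```text
scene lid travel 93.5 dx 0.0 score 0.9972831010818481
side lid travel 93.5 dx -0.5 score 0.9953790903091431
```

Both cameras read 93.5 mm against the nominal 95 mm. I'll check the image scale using the caddy's own lips, which are 280 mm long.

```bash
python3 - <<'E'
from h import *
out=[]
for n in("scene","side"):
    c=get_calibration(n)
    for t,zz in(("0",94),("6",94),("6",90)):
        b=cv2.imread(f"pics/{n}{t}.png")
        pts=np.array([[-80,-160],[80,-160],[80,240],[-80,240]],float)
        w=np.array([[*(K0+UX*x+UY*y),zz] for x,y in pts])
        H=cv2.getPerspectiveTransform(proj(c,w).astype(np.float32),((pts-[-80,-160])*1.5).astype(np.float32))
        A=cv2.warpPerspective(b,H,(240,600))
        # lip end profiles along y for lip centre strips x=+-54
        g=A.astype(float)
        for x in(-53,53):
            i=int((x+80)*1.5);s=g[:,i-4:i+5].mean((1));r=cv2.GaussianBlur(s[:,::-1].sum(1).reshape(-1,1),(1,5),0).ravel()
            d=np.abs(np.diff(r))
            lo=np.argmax(d[:60])/1.5-160; hi=(np.argmax(d[400:500])+400)/1.5-160
            print(n,t,zz,x,"ends %.1f %.1f"%(lo,hi))
        if t+str(zz)!="694":out.append(A[:, :])
cv2.imwrite("pics/rect.png",cv2.resize(np.hstack(out[:3]),None,fx=1,fy=1))
E
```

```text
scene 0 94 -53 ends -141.3 140.0
scene 0 94 53 ends -141.3 168.7
scene 6 94 -53 ends -141.3 140.7
scene 6 94 53 ends -142.0 138.7
scene 6 90 -53 ends -144.7 138.7
scene 6 90 53 ends -145.3 137.3
side 0 94 -53 ends -142.7 138.0
side 0 94 53 ends -144.0 138.0
side 6 94 -53 ends -142.0 138.7
side 6 94 53 ends -144.7 138.0
side 6 90 -53 ends -146.0 136.7
side 6 90 53 ends -147.3 136.7
```

View pics/rect.png

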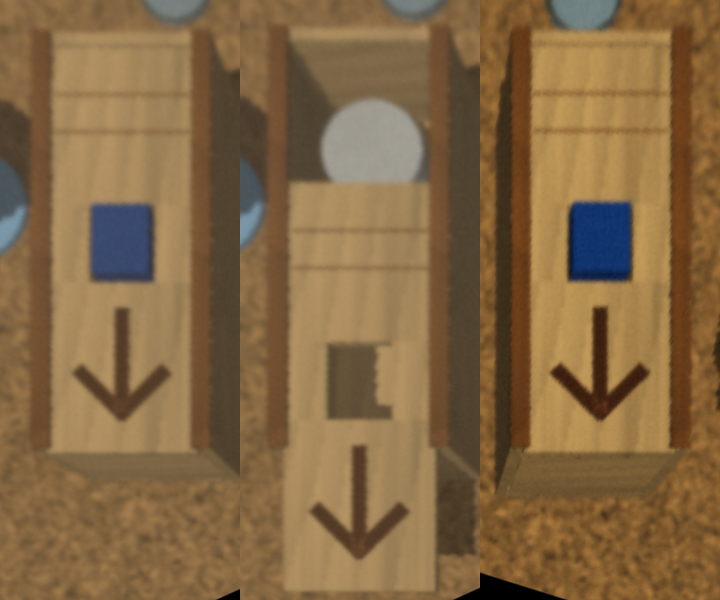

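The lip ends match before and after to within about 1 mm, so the caddy has not moved. The lid met a rigid stop: no motion between 7.6 and 10.2 N. That position agrees with the geometry, and the 1.5 mm shortfall could be lid play at the start or camera error. I'm handing in.

```bash
python3 - <<'E'
from h import *
st();sign_off()
E
```

```text
t18.48 x-225.0 y-652.0 z260.0 | fx0.1 fy-0.2 fz0.4 g-0
the job is handed in; nothing more can be done
```

The caddy is open. I pressed the key down about 16 mm with the closed fingers. Holding it there, I pushed the window's +y edge along the arrow until the lid met a rigid stop. The finger did not move between 7.6 N and 10.2 N. I then backed off, lifted and moved the hand well clear, and handed in at 18.5 s.

**Last checks:**
- **Lid:** it stayed open with the hand away, and the key stayed covered.
- **Caddy:** its lip ends read the same before and after, to within about 1 mm.
- **Bystanders:** the tumbler by the creamer was missed in the last scene view but had not moved in the side view. The other tumbler, the creamer and the dripper were unmoved to within about 1 pixel.
- **Disagreement:** both cameras measured 93.5 mm of lid travel against the nominal 95 mm. Since the lid was hard against its stop, I put the gap down to lid play at the start or camera error, and did not confirm which.

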